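# Snap the cover over a plaster tile

### The arm

A 7-joint arm with a two-finger parallel gripper is mounted at the origin on the work surface. World frame = base frame: x ahead of the robot, y to its left, z up, the work surface at z = 0. Lengths are in m, angles in rad, forces in N, time in s.
With the tool pointing down it reaches from about 0.4 to 0.9 m from the base axis. Payload 5.5 kg.
Tool frame: the origin (TCP) lies midway between the tips of the shut fingers; the grasp point (between the pads) lies 19 mm behind it (manip.hold_point_z is the distance from the TCP to the grasp point, in m); z points along the fingers, y is the line along which they close (so a half turn about z gives the same grasp; the last joint's range is limited). The gripper opens to 92 mm and grips with 3 to 60 N. Pads are 19 mm wide; open, the fingers measure 130 mm over their backs; the gripper's body (75 mm by 190 mm) begins 47 mm behind the grasp point.
Start: joints at [1.501, 0.501, -0.427, 1.55, 0.221, 1.138, -0.21], TCP at [0.212, -0.614, 0.227] pointing down, gripper open.
Joint ranges: [-2.88, 2.88], [-0.31, 2.03], [-1.54, 1.56], [0.2, 2.42], [-1.41, 4.55], [0.19, 2.02], [-2.57, 2.57]. Speed limits (rad/s): [2.57, 2.57, 3.14, 3.14, 3.14, 3.14, 3.14].

### API

Orientations are given as a unit quaternion [x, y, z, w].
In Python, from rig import manip gives the robot as it stands.
- The arm moves only by the shell command python3 -m inch 'ROWS' [FORCE]. ROWS is JSON, a list of rows, each an object with "delta_rot": the turn, a rotation vector about the tool's x, y, z in rad, a list of three; "delta_pos": the shift along the tool's x, y, z in mm, a list of three; "jaw": the finger opening in mm, from 0 to 91.8. A call has 1 to 20 rows; each row is the pose to reach, as a shift and turn from the pose commanded when the call began, along the tool's axes at that moment; what a row does not reach only later rows make up. A row lasts 1/10 s, in which the tool goes at most 50 mm and 8.59 degrees, less where a joint would pass 70% of its speed; a pose out of reach is approached as far as the arm can. A call with a gripper value outside its range is refused whole. The fingers move at their own pace and stop on an object; FORCE is the grip in N (left out, the last holds). Time passes only in rows, so rows that repeat a pose let the fingers close. It gives the time, the measured TCP pose, the force, the opening and the grip force at its end, in the units of the state.
- manip.get_state(): the state, without advancing time (a new reading comes with each control period).
- manip.read_camera(name): name is "side" or "top" or "wrist"; returns the picture (480x640x3 uint8, red, green, blue); there is no depth.
- manip.get_calibration(name): a dict with "K" (3x3 intrinsics, pixels), "xyz" and "rotation" of the camera in the world. Camera axes: x right, y down, z forward; pixel columns grow to the right and rows downward; lengths in m; the calibration is good to about 2 mm. The wrist camera is an equidistant fisheye: a pixel r from the principal point sees the ray r / f radians off the axis. A picture is of the moment at which its call begins: read the wrist's pose just before it. get_calibration takes no time and is no camera call; for the wrist camera it gives the pose at the moment of the call.
- manip.sign_off(): hands the job in; it is judged then, once.
The state is a dict: "t": time; "joints": joint angles; "dq": joint speeds; "tau": joint torques, N m; "ee_pos": TCP position; "orientation": TCP orientation; "ft_force": force on the tool from outside, world axes, zero at the start; "wrist_torque": the same for the moment, N m; "width": opening from 0.0 (shut) to 1.0 (fully open); "grasp_force": force on a finger pad.
Only numpy, scipy, OpenCV 4.12 (cv2) and the standard library are available. Lean on these libraries where they do the work, as an engineer would, in place of code of your own. Each camera call takes 0.05 s, during which the arm holds its last target. There are 200 camera calls.

### The job

Mount the rectangular plaster tile for display: set it down, rosette up and without dropping it, flat on the wooden mount board between the brass pins and let go, then put the black glazed cover over it and press it down until it snaps under both catches. Keep pressing the cover firmly down on its rubber strips and finish like that, still pressing, without letting go. Leave the round plaster, the tub and the wooden modelling tool where they are.

Things in the scene. Friction and masses are not known exactly. Their poses are not given: they have to be found in the camera images.
- mount: Dark oak display board fixed to the bench, 120 (its x) x 188 (y) x 18 mm thick; origin at the centre of its underside, z up. Round its middle stand six brass pins, 4 mm thick, 9 mm tall, the top 4 mm tapered: four at x = +-23, y = +-24 mm (beside the tile's long sides), two at x = +-34, y = 0 (at its ends); they leave 64 x 44 mm for the tile. A grey sprung catch stands near each end, at y = +-64.
- pocket (a point): Centre of the place between the pins, on the board's top face (18 mm above the bench), axes as the mount. The tile goes here with its long side along x; the cover goes on centred here with its two tongues along y, towards the catches. Either half turn will do for both.
- seat: The two black rubber strips on the board's top that the cover's tongues come to rest on: each 40 (x) x 8 (y) mm and 3 mm high, at y = +-53 mm of the mount. Origin on the board's top face at its centre, axes as the mount.
- tile: Rectangular plaster tile with a rosette in low relief on top, 60 (x) x 40 (y) x 10 mm, 24 to 40 g, lying rosette up on the bench at the start; the relief rises up to 3 mm higher. Origin at the centre of its underside, z up.
- cover: Black plastic cover, 65 to 110 g, foot down at the start: a box 83 (x) x 61 (y) x 34 mm high, straight sides, clear pane on top, open below (77 x 55 mm inside, 30 mm deep; 1.5 to 2.5 mm to spare round the pins), with a foot rim 3 mm thick, 97 x 75 mm, and two tongues 40 mm wide, 3 mm thick, reaching to y = +-60. Origin at the centre of its underside, z up; snapped home it is 3 mm above the board.
- catch_left (a joint): Sprung catch at the mount's +y end (34 mm wide in x, top 24 mm above the board, hook 57 mm from the middle), in rad: 0 at rest. The cover's tongues push both catches outward, to about 0.2, while its underside goes from 15 to 6 mm above the board; this takes a peak of 10 to 20 N in all. Then the force drops suddenly, they spring back to 0 over the tongues, and these meet the strips at 3 mm.
- catch_right (a joint): The same catch at the mount's -y end, with the same values.
- roundel: Bystander: round plaster cast, 58 mm across, 11 mm high, lying flat. Origin at the centre of its underside.
- tub: Bystander: closed white plastic tub, 68 mm across, 75 mm high, upright. Origin at the centre of its underside.
- modelling_tool: Bystander: wooden modelling tool, a rod 172 mm long and 10 mm thick, lying along its own x. Origin at its middle, underside.
Things that resemble listed ones, but are neither listed nor needed, are in the scene too. Leave any green, purple or turquoise look-alike of the tile alone.

How it is judged:
On the way, in this order (a step that is already met when the one before it is completed fails the run):
1. the tile lies flat between the pins, let go (x of tile in the frame of pocket between -0.003 and 0.003 m and y of tile in the frame of pocket between -0.003 and 0.003 m and z of tile in the frame of pocket between -0.002 and 0.002 m and angle between the x axis of tile and the x axis of pocket, either way round below 0.12 rad and angle between tile's own z axis and vertical below 0.06 rad and contact force between the fingers and tile below 0.05 N and linear speed of tile below 0.02 m/s), for 0.2 s.
2. the cover is down over the tile, snapped under both catches (x of tile in the frame of pocket between -0.003 and 0.003 m and y of tile in the frame of pocket between -0.003 and 0.003 m and z of tile in the frame of pocket between -0.002 and 0.002 m and angle between the x axis of each of tile, cover and the x axis of pocket, either way round below 0.12 rad and angle between tile's own z axis and vertical below 0.06 rad and x of cover in the frame of pocket between -0.005 and 0.005 m and y of cover in the frame of pocket between -0.005 and 0.005 m and z of cover in the frame of pocket between 0.0005 and 0.0045 m and angle between cover's own z axis and vertical below 0.04 rad and value of joint each of catch_left, catch_right below 0.06 rad), for 0.2 s.
At the end, for the whole second after the job is handed in: Tile flat between the pins (within 3 mm in x and y, 2 mm in height, 0.12 rad); cover home over it (within 5 mm, underside 0.5 to 4.5 mm above the board, tilt under 0.04, turn under 0.12 rad), both catches sprung back (under 0.06 rad), and still pressed on its rubber strips with over 4 N (all of step 2 and contact force between cover and seat above 4 N); the arm keeps its last pose, push and grip.
It fails at once if the tile is dropped (falls freely faster than 0.6 m/s, about 2 cm) (contact force between each of the arm, the fingers and tile below 0.01 N and linear speed of tile above 0.6 m/s).
It fails at once if the roundel is moved by more than 25 mm (distance of roundel from where it was at the start of the episode above 0.025 m).
It fails at once if the tub is moved by more than 25 mm (distance of tub from where it was at the start of the episode above 0.025 m).
It fails at once if the modelling tool is moved by more than 25 mm (distance of modelling_tool from where it was at the start of the episode above 0.025 m).
It also fails if it takes over 72 s, if anything falls off the work surface, if the arm or the gripper's body presses on something with over 40 N, if the wrist force passes 120 N, or if a joint passes its speed limit or range.

## Working session

There is one attempt and no reset: what is moved stays moved. The work goes in short steps, Python scripts to look and compute and a shell command to move; the robot and the scene stay as the last step left them, time stands still between calls to the robot, and variables do not carry over. Pictures are saved under pics/ and viewed, at most 10 in all, crops included, and the job is handed in when it is done.

```bash
ls; mkdir -p pics; python3 - <<'E'
from rig import manip
import cv2,numpy as np
np.set_printoptions(precision=4,suppress=True)
s=manip.get_state();print(s)
for n in ("top","side"):
    im=manip.read_camera(n);cv2.imwrite(f"pics/{n}0.png",im[:,:,::-1]);c=manip.get_calibration(n);print(n,c)
print(manip.get_calibration("wrist"), manip.hold_point_z)
E
```

```text
pics
{'t': 0.0, 'joints': array([ 1.5012,  0.5018, -0.4268,  1.5514,  0.2208,  1.1382, -0.2103]), 'dq': array([ 0.0002,  0.0003,  0.0003, -0.0013, -0.    ,  0.    , -0.0004]), 'tau': array([ -0.0001, -56.6598,  -5.8165, -27.9121,  -0.0688,   0.0307,
         0.0003]), 'ee_pos': array([ 0.2121, -0.6137,  0.2257]), 'orientation': array([ 0.9862,  0.1657, -0.0001, -0.0009]), 'ft_force': array([ 0.39  ,  0.0354, -0.4127]), 'wrist_torque': array([ 0.0331, -0.0137,  0.0235]), 'grasp_force': 0.0, 'width': 0.9986566163610969}
top {'K': array([[490.9781,   0.    , 325.0023],
       [  0.    , 490.9781, 244.1666],
       [  0.    ,   0.    ,   1.    ]]), 'xyz': array([ 0.4918, -0.041 ,  0.9702]), 'rotation': array([ 0.7127, -0.6991,  0.0446, -0.0369])}
side {'K': array([[463.0286,   0.    , 319.1064],
       [  0.    , 463.0286, 244.5541],
       [  0.    ,   0.    ,   1.    ]]), 'xyz': array([0.2406, 0.6109, 0.7806]), 'rotation': array([-0.211 ,  0.8974, -0.3748,  0.0982])}
{'K': array([[371.6483,   0.    , 322.1751],
       [  0.    , 371.6483, 233.8205],
       [  0.    ,   0.    ,   1.    ]]), 'xyz': array([ 0.2887, -0.5871,  0.3848]), 'rotation': array([ 0.8051, -0.5736, -0.0879,  0.1223])} 0.0188
```

View pics/top0.png

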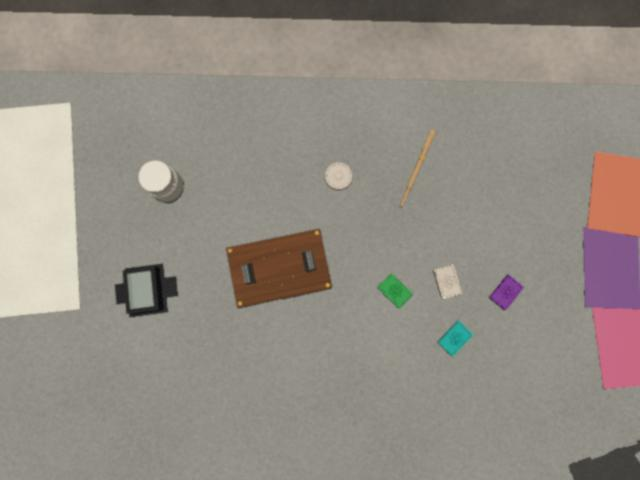

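View pics/side0.png

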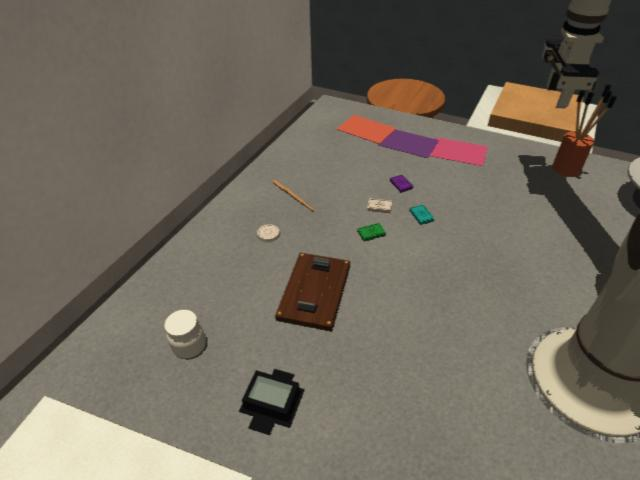

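The top view shows the white tile at (448,281), the board at (279,268), the cover at (146,290), the tub at (158,178) and the roundel at (338,176). The side view agrees with this layout.

```bash
cat > h.py <<'E'
from rig import manip
import cv2,numpy as np
from scipy.spatial.transform import Rotation as R
np.set_printoptions(precision=4,suppress=True)
def rays(px,c,fish=False):
    px=np.atleast_2d(np.asarray(px,float));K=c["K"]
    a=(px-[K[0,2],K[1,2]])/[K[0,0],K[1,1]]
    if fish:
        r=np.linalg.norm(a,axis=1,keepdims=True)+1e-12
        d=np.hstack([a/r*np.sin(r),np.cos(r)])
    else: d=np.hstack([a,np.ones((len(a),1))])
    return R.from_quat(c["rotation"]).apply(d)
def plane(px,c,z,fish=False):
    d=rays(px,c,fish);return (c["xyz"]+d*((z-c["xyz"][2])/d[:,2])[:,None])[:,:2]
def rect(mask,c,z,fish=False):
    cs,_=cv2.findContours(mask.astype(np.uint8),cv2.RETR_EXTERNAL,cv2.CHAIN_APPROX_NONE)
    k=max(cs,key=cv2.contourArea)[:,0,:]
    p=plane(k,c,z,fish);r=cv2.minAreaRect((p*1000).astype(np.float32))
    (cx,cy),(w,h),a=r
    if w<h: w,h,a=h,w,a+90   # a = direction of long side, deg in world
    return np.array([cx,cy,w,h,(a+90)%180-90]),k
def project(P,c,fish=False):
    v=R.from_quat(c["rotation"]).inv().apply(np.atleast_2d(P)-c["xyz"]);K=c["K"]
    if fish:
        rr=np.linalg.norm(v[:,:2],axis=1,keepdims=True);t=np.arctan2(rr,v[:,2:]);a=v[:,:2]/rr*t
    else: a=v[:,:2]/v[:,2:]
    return a*[K[0,0],K[1,1]]+[K[0,2],K[1,2]]
def yaw():  # direction of tool x, tool y in world, deg
    m=R.from_quat(manip.get_state()["orientation"]).as_matrix()
    return np.degrees(np.arctan2(m[1,0],m[0,0])),np.degrees(np.arctan2(m[1,1],m[0,1])),m
E
python3 - <<'E'
from h import *
for n,rois in (("top",dict(tile=(425,255,475,310),board=(215,220,340,315),cover=(105,255,190,325),round=(320,155,358,195),tool=(395,120,440,212))),
   ("side",dict(tile=(362,194,398,216),board=(270,250,355,332),round=(250,220,285,245)))):
    im=cv2.imread(f"pics/{n}0.png");c=manip.get_calibration(n);hsv=cv2.cvtColor(im,cv2.COLOR_BGR2HSV)
    for k,(a,b,e,f) in rois.items():
        H=np.zeros((480,640),bool);H[b:f,a:e]=1
        if k in("tile","round"): m=H&(im.min(2)>140);z=.010
        elif k=="board": m=H&(hsv[...,1]>90);z=.018
        elif k=="tool":m=H&(hsv[...,1]>80);z=.006
        else: m=H&(im.max(2)<60);z=.003
        r,_=rect(cv2.morphologyEx(m.astype(np.uint8),cv2.MORPH_CLOSE,np.ones((3,3))),c,z);print(n,k,r)
print(yaw())
c=manip.get_calibration("top");print(plane([(146,290)],c,.034),plane([(158,178)],c,.075))
E
```

```text
top tile [ 534.9211 -293.2696   63.9436   41.8325   16.1256]
top board [554.6143  38.8853 185.7651 118.1378 -77.1302]
top cover [507.3134 297.68   116.5399  92.1159 -81.2131]
top round [743.7586 -74.1537  53.7045  53.3861  28.1565]
top tool [ 763.2209 -233.5546  172.3926   11.1294  -22.656 ]
side tile [ 536.7809 -288.9016   60.1994   38.1148   16.6344]
side board [554.3292  47.0465 196.0891 119.898  -77.2949]
side round [742.8727 -70.6803  48.6183  46.9799  25.7506]
(np.float64(19.072200487025793), np.float64(-70.92779524666808), array([[ 0.9451,  0.3268, -0.0005],
       [ 0.3268, -0.9451,  0.0017],
       [ 0.    , -0.0018, -1.    ]]))
[[0.5064 0.2866]] [[0.7131 0.2625]]
```

Measured sizes match the given ones: tile near (535,-291) with its long side at 16°, and mount x at 13°. Moving above the tile.

```bash
python3 -m inch '[{"delta_pos":[40,-20,10],"delta_rot":[0,0,0],"jaw":70},{"delta_pos":[80,-39,21],"delta_rot":[0,0,0.01],"jaw":70},{"delta_pos":[122,-60,32],"delta_rot":[0,0,0.02],"jaw":70},{"delta_pos":[164,-80,42],"delta_rot":[0,0,0.03],"jaw":70},{"delta_pos":[206,-100,53],"delta_rot":[0,0,0.04],"jaw":70},{"delta_pos":[247,-120,64],"delta_rot":[0,0,0.047],"jaw":70},{"delta_pos":[288,-140,74],"delta_rot":[0,0,0.047],"jaw":70},{"delta_pos":[329,-160,85],"delta_rot":[0,0,0.047],"jaw":70},{"delta_pos":[370,-180,96],"delta_rot":[0,0,0.047],"jaw":70},{"delta_pos":[400,-195,103],"delta_rot":[0,0,0.047],"jaw":70},{"delta_pos":[411,-200,106],"delta_rot":[0,0,0.047],"jaw":70},{"delta_pos":[411,-200,106],"delta_rot":[0,0,0.047],"jaw":70},{"delta_pos":[411,-200,106],"delta_rot":[0,0,0.047],"jaw":70}]' 15
python3 - <<'E'
from h import *
s=manip.get_state();print(s["ee_pos"],yaw());c=manip.get_calibration("wrist")
im=manip.read_camera("wrist")[:,:,::-1].copy();cv2.imwrite("pics/w1.png",im)
print(project([[.5355,-.291,.010]],c,True))
m=im.min(2)>150
n,l,st,ce=cv2.connectedComponentsWithStats(m.astype(np.uint8))
for i in range(1,n):
    if st[i,4]>300: print(st[i],rect(l==i,c,.010,True)[0])
E
```

```text
t: 1.4
ee_pos: [0.5342, -0.2927, 0.1205]
orientation: [0.99, 0.142, -0.001, 0.0]
ft_force: [-0.2, -0.2, 0.4]
width: 0.761
grasp_force: 0.0
[ 0.5342 -0.2927  0.1205] (np.float64(16.292361748306476), np.float64(-73.7075970318218), array([[ 0.9598,  0.2805, -0.0014],
       [ 0.2805, -0.9598, -0.0009],
       [-0.0016,  0.0004, -1.    ]]))
[[320.9533 227.6884]]
[   0    0   59   52 1086] [652.7632  22.1212  88.9709  54.729  -77.0795]
[     0      0    640    311 121650] [ 586.5612 -239.7089  681.5364  297.1738  -71.9475]
[348 286  49  43 960] [ 481.3533 -351.8765   41.3708   39.4321  -73.1022]
[ 306  360  116   31 2761] [ 410.9014 -369.9217  110.1673   35.5418  -73.8539]
```

View pics/w1.png

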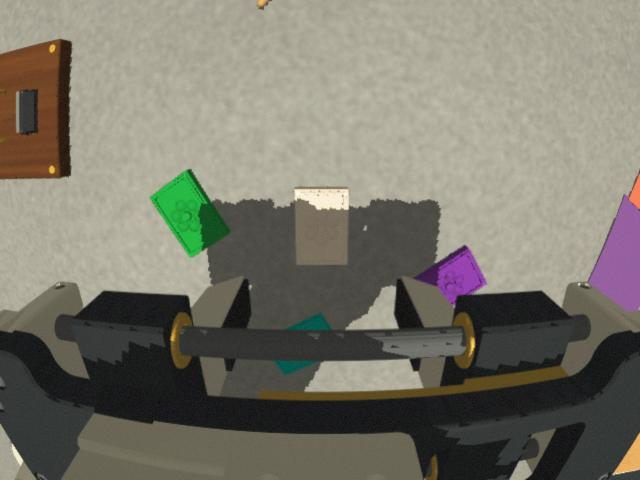

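The tile shows half in the gripper's shadow, with corners at about (294,187), (349,187), (349,265) and (296,265). Its left edge at column 294 and right edge at 349 are clear.

```bash
python3 - <<'E'
from h import *
c=manip.get_calibration("wrist");s=manip.get_state()
im=cv2.imread("pics/w1.png")
sat=cv2.cvtColor(im,cv2.COLOR_BGR2HSV);
roi=np.zeros((480,640),bool);roi[180:275,280:365]=1
print(im[250,300:345:15],im[250,285],im[195,285],im[195,330])
g=im.max(2).astype(int)
sh=g<95  # shaded bench
for z,m in ((.010,roi&(((np.arange(480)[:,None]>208)&(g>95)&(np.arange(640)>290)&(np.arange(640)<353))|(im.min(2)>195))),):
    m=cv2.morphologyEx(m.astype(np.uint8),cv2.MORPH_OPEN,np.ones((5,5)))
    m=cv2.morphologyEx(m,cv2.MORPH_CLOSE,np.ones((9,9)))
    r,k=rect(m,c,z,True);print(r,k.min(0),k.max(0))
w=plane([(294.5,187),(349,187),(349,265),(296,265)],c,.010,True)*1000;print(w,w.mean(0))
d=np.append(w.mean(0)/1000,.002)-s["ee_pos"];print("tool shift mm",yaw()[2].T@d*1000)
E
```

```text
[[ 96 112 122]
 [ 98 114 124]
 [ 97 115 124]] [68 74 74] [155 174 177] [217 240 249]
[ 534.8852 -292.1734   58.6334   40.2979   16.1117] [295 190] [348 264]
[[ 559.7512 -264.4773]
 [ 570.9258 -303.0176]
 [ 511.9774 -321.4661]
 [ 500.4176 -281.556 ]] [ 535.768  -292.6292]
tool shift mm [  2.171   -0.4321 118.7117]
```

```bash
python3 -m inch '[{"delta_pos":[1.5,0,35],"delta_rot":[0,0,0],"jaw":70},{"delta_pos":[1.5,0,75],"delta_rot":[0,0,0],"jaw":65},{"delta_pos":[1.5,0,100],"delta_rot":[0,0,0],"jaw":60},{"delta_pos":[1.5,0,117],"delta_rot":[0,0,0],"jaw":60},{"delta_pos":[1.5,0,117],"delta_rot":[0,0,0],"jaw":60},{"delta_pos":[1.5,0,117],"delta_rot":[0,0,0],"jaw":60},{"delta_pos":[1.5,0,117],"delta_rot":[0,0,0],"jaw":34},{"delta_pos":[1.5,0,117],"delta_rot":[0,0,0],"jaw":34},{"delta_pos":[1.5,0,117],"delta_rot":[0,0,0],"jaw":34},{"delta_pos":[1.5,0,117],"delta_rot":[0,0,0],"jaw":34},{"delta_pos":[1.5,0,117],"delta_rot":[0,0,0],"jaw":34}]' 12
```

```text
t: 2.55
ee_pos: [0.5373, -0.2909, 0.0045]
orientation: [0.99, 0.142, 0.0, 0.0]
ft_force: [-1.2, 0.1, 5.1]
width: 0.436
grasp_force: 12.0
```

```bash
python3 -m inch '[{"delta_pos":[0,0,-15],"delta_rot":[0,0,0],"jaw":34},{"delta_pos":[0,0,-45],"delta_rot":[0,0,0],"jaw":34},{"delta_pos":[0,0,-80],"delta_rot":[0,0,0],"jaw":34},{"delta_pos":[3,-25,-105],"delta_rot":[0,0,0.01],"jaw":34},{"delta_pos":[10,-65,-115],"delta_rot":[0,0,0.02],"jaw":34},{"delta_pos":[17,-110,-115],"delta_rot":[0,0,0.03],"jaw":34},{"delta_pos":[24,-155,-115],"delta_rot":[0,0,0.04],"jaw":34},{"delta_pos":[31,-200,-115],"delta_rot":[0,0,0.05],"jaw":34},{"delta_pos":[38,-245,-115],"delta_rot":[0,0,0.058],"jaw":34},{"delta_pos":[45,-285,-115],"delta_rot":[0,0,0.058],"jaw":34},{"delta_pos":[49,-308,-115],"delta_rot":[0,0,0.058],"jaw":34},{"delta_pos":[49.6,-315.8,-115],"delta_rot":[0,0,0.058],"jaw":34},{"delta_pos":[49.6,-315.8,-115],"delta_rot":[0,0,0.058],"jaw":34},{"delta_pos":[49.6,-315.8,-115],"delta_rot":[0,0,0.058],"jaw":34},{"delta_pos":[49.6,-315.8,-115],"delta_rot":[0,0,0.058],"jaw":34}]'
python3 - <<'E'
from h import *
s=manip.get_state();print(s["ee_pos"],yaw()[:2],s["ft_force"]);c=manip.get_calibration("wrist")
im=manip.read_camera("wrist")[:,:,::-1].copy();cv2.imwrite("pics/w2.png",im)
hsv=cv2.cvtColor(im,cv2.COLOR_BGR2HSV)
m=cv2.morphologyEx(((hsv[...,1]>90)&(np.arange(480)[:,None]<300)).astype(np.uint8),cv2.MORPH_OPEN,np.ones((5,5)))
print(rect(m,c,.018,True)[0])
print(project([[.5546,.0395,.018]],c,True))
E
```

```text
t: 4.05
ee_pos: [0.4957, 0.0243, 0.1187]
orientation: [0.994, 0.112, -0.0, 0.0]
ft_force: [0.2, -0.4, -0.3]
width: 0.433
grasp_force: 12.0
[0.4957 0.0243 0.1187] (np.float64(12.8846090475814), np.float64(-77.11537816027797)) [ 0.1707 -0.4039 -0.3119]
[556.6746  40.088  186.8728 118.4354 -77.1406]
[[320.2029 150.3888]]
```

View pics/w2.png

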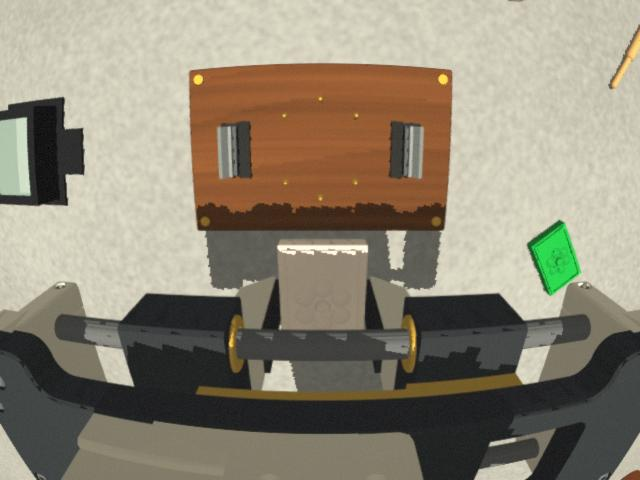

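All six pins are clear: (284,115), (320,99), (356,115), (285,183), (320,198) and (355,183). The held tile's front edge runs from (278,241) to (367,241).

```bash
cat > pins.py <<'E'
from h import *
c=manip.get_calibration("wrist");s=manip.get_state();im=cv2.imread("pics/w2.png")
hsv=cv2.cvtColor(im,cv2.COLOR_BGR2HSV).astype(int)
pts=[]
for x,y in ((284,115),(320,99),(356,115),(285,183),(320,198),(355,183)):
    q=im[y-4:y+5,x-4:x+5].astype(float);w=np.clip(q[...,1]-np.median(q[...,1])-25,0,None)
    yy,xx=np.mgrid[y-4:y+5,x-4:x+5];pts.append(((w*xx).sum()/w.sum(),(w*yy).sum()/w.sum()))
print(np.array(pts))
P=plane(pts,c,.025,True)*1000
M=np.array([[23,24],[34,0],[23,-24],[-23,24],[-34,0],[-23,-24]],float)
# world = cen + R(th) M
A=(P-P.mean(0));th=np.arctan2((M[:,0]*A[:,1]-M[:,1]*A[:,0]).sum(),(M*A).sum())
Rm=np.array([[np.cos(th),-np.sin(th)],[np.sin(th),np.cos(th)]])
print("pocket",P.mean(0),np.degrees(th));print("resid",A-M@Rm.T)
m=yaw()[2]
d=np.append(P.mean(0)/1000,.018)-s["ee_pos"];print("pocket from tcp in tool mm",m.T@d*1000)
gray=cv2.cvtColor(im,cv2.COLOR_BGR2GRAY)
print(gray[232:262,310]);print(gray[255,270:290],gray[255,358:376]);print(gray[320,270:290],gray[320,355:375])
for z in (s["ee_pos"][2]+.0055,):
    w=plane([(278,241),(367,241),(278,330)],c,z,True)/1
    for a in w: print("tile front corners in tool",(m.T@(np.append(a,z)-s["ee_pos"]))*1000)
E
python3 pins.py
```

```text
[[283.75   115.0963]
 [319.9657  98.2077]
 [356.0655 114.981 ]
 [284.9    182.5519]
 [320.054  198.1009]
 [355.0917 182.3095]]
pocket [556.2026  40.1975] 12.90039338657097
resid [[ 0.102   0.2776]
 [ 0.3664  0.0289]
 [ 0.1934 -0.1909]
 [-0.2684  0.1411]
 [-0.304  -0.0788]
 [-0.0894 -0.1779]]
pocket from tcp in tool mm [ 62.5511  -1.8895 100.6329]
[ 93  93  92  95  95  93  99 117 123 133 138 144 159 218 247 251 251 213
 199 245 251 234 154 140 134 138 135 137 136 136]
[ 97  97  96  94  95  91  97 115 135 142 136 137 135 135 136 137 137 136
 138 139] [133 135 137 137 136 140 137 138 135 123 102  96  99  96  94  96  91  92]
[ 27  28  27  26  28  25  26  25  29  37  78 116 134 137 136 137 137 138
 137 134] [138 136 135 136 136 138 138 138 126  94  42  31  33  25  28  27  24  22
  28  27]
tile front corners in tool [ 29.9433 -19.7568  -5.5201]
tile front corners in tool [29.9159 19.1722 -5.4983]
tile front corners in tool [-15.6278 -21.8764  -5.5075]
```

```bash
python3 -m inch '[{"delta_pos":[15,-0.5,0],"delta_rot":[0,0,0],"jaw":34},{"delta_pos":[40,-1,0],"delta_rot":[0,0,0],"jaw":34},{"delta_pos":[60,-1.7,10],"delta_rot":[0,0,0],"jaw":34},{"delta_pos":[64.5,-1.7,35],"delta_rot":[0,0,0],"jaw":34},{"delta_pos":[64.5,-1.7,60],"delta_rot":[0,0,0],"jaw":34},{"delta_pos":[64.5,-1.7,78],"delta_rot":[0,0,0],"jaw":34},{"delta_pos":[64.5,-1.7,82],"delta_rot":[0,0,0],"jaw":34},{"delta_pos":[64.5,-1.7,82],"delta_rot":[0,0,0],"jaw":34},{"delta_pos":[64.5,-1.7,82],"delta_rot":[0,0,0],"jaw":34},{"delta_pos":[64.5,-1.7,82],"delta_rot":[0,0,0],"jaw":34}]'
python3 - <<'E'
from h import *
s=manip.get_state();print(s["ee_pos"]*1000,yaw()[:2],s["ft_force"]);c=manip.get_calibration("wrist")
d=np.array([556.2,40.2,s["ee_pos"][2]*1000])-s["ee_pos"]*1000
print("pocket in tool",yaw()[2].T@d)
im=manip.read_camera("wrist")[:,:,::-1].copy();cv2.imwrite("pics/w3.png",cv2.resize(im[140:340,200:440],None,fx=3,fy=3,interpolation=cv2.INTER_NEAREST))
E
```

```text
t: 5.1
ee_pos: [0.559, 0.0424, 0.038]
orientation: [0.994, 0.113, 0.001, 0.0]
ft_force: [-0.3, 0.3, 0.6]
width: 0.436
grasp_force: 12.0
[558.9793  42.4301  37.9511] (np.float64(13.027746687847431), np.float64(-76.97231391424091)) [-0.3     0.3245  0.5603]
pocket in tool [-3.2105  1.5462 -0.006 ]
```

View pics/w3.png

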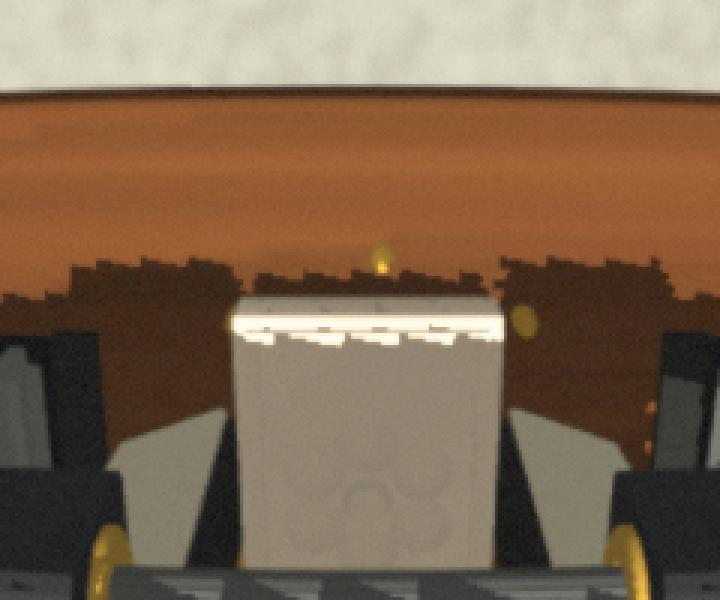

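The tile sits left of the pins: the middle pin is at crop (382,255) while the tile's centre is at 368, and the right-hand pin is visible while the left one is hidden. That agrees with the readout, so I correct by (-1.2,+1.75) mm.

```bash
python3 -m inch '[{"delta_pos":[-1.2,1.8,0],"delta_rot":[0,0,0],"jaw":34},{"delta_pos":[-1.2,1.8,0],"delta_rot":[0,0,0],"jaw":34},{"delta_pos":[-1.2,1.8,0],"delta_rot":[0,0,0],"jaw":34},{"delta_pos":[-1.2,1.8,0],"delta_rot":[0,0,0],"jaw":34}]'
python3 - <<'E'
from h import *
s=manip.get_state();print(s["ee_pos"]*1000,yaw()[:2],s["ft_force"]);c=manip.get_calibration("wrist")
d=np.array([556.2,40.2,s["ee_pos"][2]*1000])-s["ee_pos"]*1000
m=yaw()[2];print("pocket in tool",m.T@d)
im=manip.read_camera("wrist")[:,:,::-1].copy();cv2.imwrite("pics/w4full.png",im);cv2.imwrite("pics/w4.png",cv2.resize(im[190:270,260:390],None,fx=6,fy=6,interpolation=cv2.INTER_NEAREST))
th=np.radians(12.9);u=np.array([np.cos(th),np.sin(th)]);v=np.array([-u[1],u[0]])
for a,b in ((34,0),(23,24),(23,-24)): print(a,b,project([np.append((np.array([556.2,40.2])+a*u+b*v)/1000,.025)],c,True))
E
```

```text
t: 5.55
ee_pos: [0.5572, 0.0406, 0.0368]
orientation: [0.994, 0.114, 0.0, 0.0]
ft_force: [0.2, -0.0, -0.5]
width: 0.434
grasp_force: 12.0
[557.1794  40.5716  36.8418] (np.float64(13.053356308532818), np.float64(-76.94664435846624)) [ 0.1665 -0.0133 -0.4577]
pocket in tool [-1.038   0.1407 -0.0001]
34 0 [[323.5464 223.5312]]
23 24 [[274.3851 245.1464]]
23 -24 [[372.4935 245.3363]]
```

View pics/w4.png

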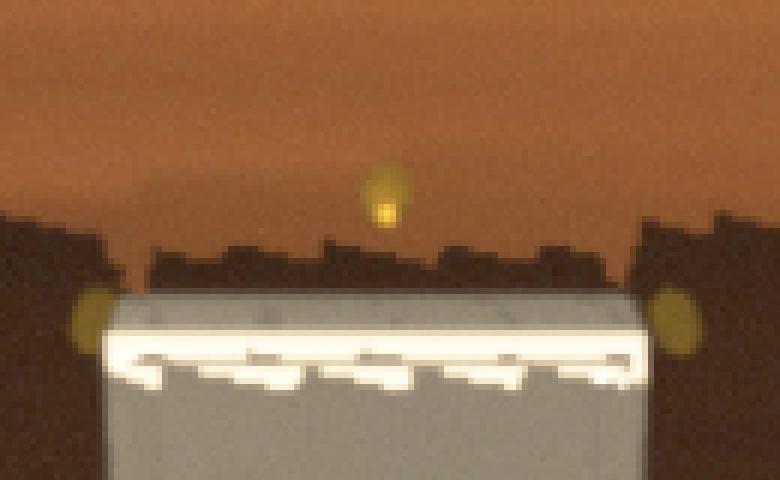

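The tile is nearly centred: the front pin is at column 324.2, the tile's lower front edge is centred at 323.2, row 238.8, and the side pins are nearly symmetric.

```bash
python3 - <<'E'
from h import *
c=manip.get_calibration("wrist");s=manip.get_state();m=yaw()[2];e=s["ee_pos"]
for n,p,z in (("tile low front",(323.2,238.8),e[2]-.0045),("tile top front",(322.6,245),e[2]+.0055),("pin tip",(324.3,225.5),.0265),("pin base",(324.3,218.),.018),("board far edge R",(324,170),.018)):
    print(n,(m.T@(np.append(plane([p],c,z,True)[0],z)-e))*1000)
E
```

```text
tile low front [27.651   0.0603  4.5041]
tile top front [28.0694 -0.2325 -5.4959]
pin tip [32.3822  0.5977 10.3154]
pin base [33.8002  0.6465 18.8156]
board far edge R [57.6981  0.4815 18.8191]
```

```bash
python3 -m inch '[{"delta_pos":[1,0.4,2],"delta_rot":[0,0,0.002],"jaw":34},{"delta_pos":[1,0.4,5],"delta_rot":[0,0,0.002],"jaw":34},{"delta_pos":[1,0.4,8],"delta_rot":[0,0,0.002],"jaw":34},{"delta_pos":[1,0.4,11],"delta_rot":[0,0,0.002],"jaw":34},{"delta_pos":[1,0.4,13],"delta_rot":[0,0,0.002],"jaw":34},{"delta_pos":[1,0.4,13],"delta_rot":[0,0,0.002],"jaw":34},{"delta_pos":[1,0.4,13],"delta_rot":[0,0,0.002],"jaw":34}]'
python3 - <<'E'
from h import *
s=manip.get_state();e=s["ee_pos"]*1000
print("pocket in tool",yaw()[2].T@(np.array([556.2,40.2,18])-e),yaw()[0],s["ft_force"])
E
```

```text
t: 6.3
ee_pos: [0.5582, 0.0405, 0.0237]
orientation: [0.994, 0.113, -0.0, -0.0]
ft_force: [0.6, 1.0, 0.2]
width: 0.43
grasp_force: 12.0
pocket in tool [-2.0155 -0.1658  5.6673] 12.947276917978527 [0.5655 1.0019 0.1855]
```

Down another 1.2 mm, until contact.

```bash
python3 -m inch '[{"delta_pos":[0,0,0.6],"delta_rot":[0,0,0],"jaw":34},{"delta_pos":[0,0,1.2],"delta_rot":[0,0,0],"jaw":34},{"delta_pos":[0,0,1.5],"delta_rot":[0,0,0],"jaw":34},{"delta_pos":[0,0,1.5],"delta_rot":[0,0,0],"jaw":34}]'
```

```text
t: 6.7
ee_pos: [0.5584, 0.0404, 0.0225]
orientation: [0.994, 0.113, 0.0, 0.0]
ft_force: [-0.2, -1.1, 2.7]
width: 0.433
grasp_force: 12.0
```

```bash
python3 -m inch '[{"delta_pos":[0,0,1],"delta_rot":[0,0,0],"jaw":42},{"delta_pos":[0,0,1],"delta_rot":[0,0,0],"jaw":46},{"delta_pos":[0,0,0],"delta_rot":[0,0,0],"jaw":50},{"delta_pos":[0,0,-1],"delta_rot":[0,0,0],"jaw":50},{"delta_pos":[0,0,-1],"delta_rot":[0,0,0],"jaw":50},{"delta_pos":[0,0,-10],"delta_rot":[0,0,0],"jaw":50},{"delta_pos":[0,0,-30],"delta_rot":[0,0,0],"jaw":50},{"delta_pos":[-10,0,-60],"delta_rot":[0,0,0],"jaw":50},{"delta_pos":[-35,0,-85],"delta_rot":[0,0,0],"jaw":60},{"delta_pos":[-60,0,-97],"delta_rot":[0,0,0],"jaw":70},{"delta_pos":[-64,0,-97],"delta_rot":[0,0,0],"jaw":75},{"delta_pos":[-64,0,-97],"delta_rot":[0,0,0],"jaw":75},{"delta_pos":[-64,0,-97],"delta_rot":[0,0,0],"jaw":75}]'
python3 - <<'E'
from h import *
s=manip.get_state();e=s["ee_pos"];c=manip.get_calibration("wrist");print(e,yaw()[:2])
im=manip.read_camera("wrist")[:,:,::-1].copy();cv2.imwrite("pics/w5f.png",im);cv2.imwrite("pics/w5.png",cv2.resize(im[60:240,180:460],None,fx=2.8,fy=2.8,interpolation=cv2.INTER_NEAREST))
m=(im.min(2)>115).astype(np.uint8);m[:85]=0;m[215:]=0;m[:,:275]=0;m[:,365:]=0
print(rect(m,c,.028,True)[0])
E
```

```text
t: 8.0
ee_pos: [0.4967, 0.0261, 0.1192]
orientation: [0.994, 0.113, 0.0, -0.0]
ft_force: [0.9, -0.5, 0.1]
width: 0.815
grasp_force: 0.0
[0.4967 0.0261 0.1192] (np.float64(12.922206991790716), np.float64(-77.07778821460836))
[556.7303  40.5041  60.0503  40.4234  12.9001]
```

View pics/w5.png

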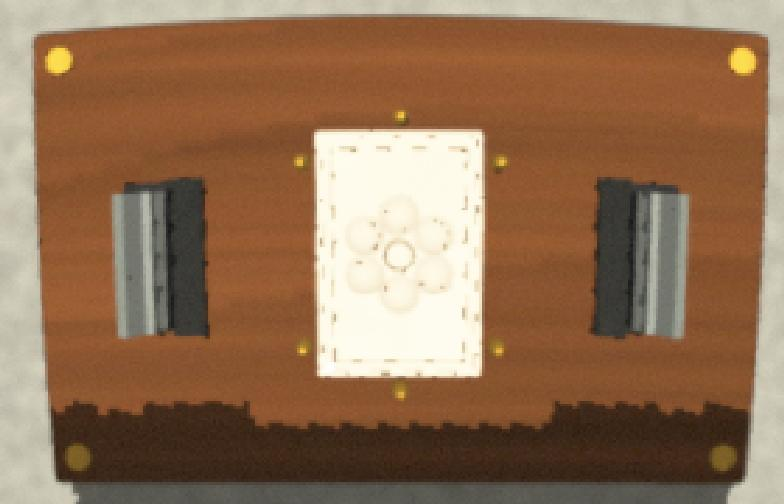

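The tile lies flat, centred between all six pins: measured (556.7,40.5) against the pocket at (556.2,40.2). Next I look at the cover.

```bash
python3 -m inch '[{"delta_pos":[0,-20,-8],"delta_rot":[0,0,0.01],"jaw":80},{"delta_pos":[1,-55,-21],"delta_rot":[0,0,0.02],"jaw":80},{"delta_pos":[3,-100,-21],"delta_rot":[0,0,0.03],"jaw":80},{"delta_pos":[5,-145,-21],"delta_rot":[0,0,0.05],"jaw":80},{"delta_pos":[7,-190,-21],"delta_rot":[0,0,0.06],"jaw":80},{"delta_pos":[8,-230,-21],"delta_rot":[0,0,0.07],"jaw":80},{"delta_pos":[10,-255,-21],"delta_rot":[0,0,0.072],"jaw":80},{"delta_pos":[10,-260,-21],"delta_rot":[0,0,0.072],"jaw":80},{"delta_pos":[10,-260,-21],"delta_rot":[0,0,0.072],"jaw":80},{"delta_pos":[10,-260,-21],"delta_rot":[0,0,0.072],"jaw":80},{"delta_pos":[10,-260,-21],"delta_rot":[0,0,0.072],"jaw":80}]'
python3 - <<'E'
from h import *
s=manip.get_state();e=s["ee_pos"];c=manip.get_calibration("wrist");print(e,yaw()[:2])
im=manip.read_camera("wrist")[:,:,::-1].copy();cv2.imwrite("pics/w6.png",im)
print(project([[.5064,.2866,.034],[.5064,.2866,.003]],c,True))
E
```

```text
t: 9.15
ee_pos: [0.4481, 0.2798, 0.1398]
orientation: [0.997, 0.075, -0.0, 0.001]
ft_force: [0.3, -0.2, 0.1]
width: 0.873
grasp_force: 0.0
[0.4481 0.2798 0.1398] (np.float64(8.65635838095003), np.float64(-81.34360756039106))
[[325.502  152.6416]
 [325.0976 149.36  ]]
```

View pics/w6.png

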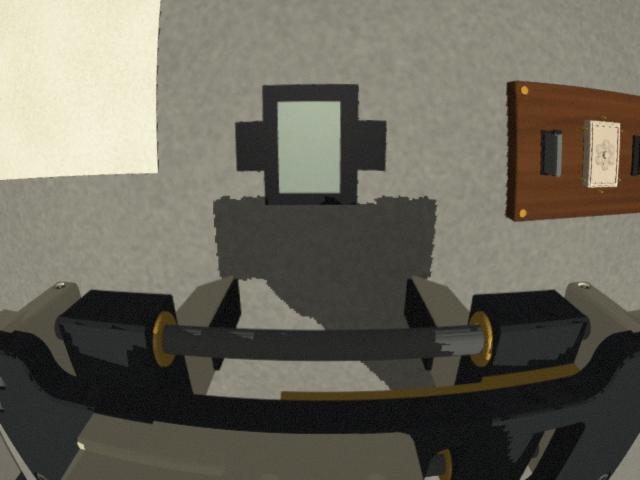

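The cover is seen from nearly overhead: pane at columns 277–342 and rows 101–194, tongues ending at columns 235 and 386 around row 146.

```bash
python3 - <<'E'
from h import *
s=manip.get_state();e=s["ee_pos"];c=manip.get_calibration("wrist");im=cv2.imread("pics/w6.png")
Y,X=np.mgrid[:480,:640]
p=(im.min(2)>120)&(X>266)&(X<354)&(Y>92)&(Y<202)
r,_=rect(p,c,.034,True);print("pane",r)
d=(im.max(2)<75)&(Y>70)&(Y<210)&(X>200)&(X<420)
row=np.where(d[146])[0];print(row.min(),row.max())
for side in (slice(236,255),slice(368,384)):
    q=np.where(d[:,side].sum(1)>8)[0];print("tongue rows",q.min(),q.max())
    
t=[]
for x,sl in ((row.min()-.5,slice(236,255)),(row.max()+.5,slice(368,384))):
    q=np.where(d[:,sl].sum(1)>8)[0];t.append((x,(q.min()+q.max())/2))
w=plane(t,c,.003,True)*1000;print("ends",w,"mid",w.mean(0),"len",np.linalg.norm(w[0]-w[1]),"dir",np.degrees(np.arctan2(*(w[1]-w[0])[::-1])))
m=yaw()[2]
for a in (r[:2],w.mean(0)): print("in tool",m.T@(np.append(a,0)-e*1000))
E
```

```text
pane [508.684  299.3822  65.1877  43.5196   8.9957]
236 385
tongue rows 122 209
tongue rows 121 209
ends [[483.7073 356.7661]
 [501.8388 236.8411]] mid [492.7731 296.8036] len 121.28793550742323 dir -81.4025463736815
in tool [ 62.8851 -10.213  139.9247]
in tool [ 46.7673 -10.0596 139.93  ]
```

```bash
python3 -m inch '[{"delta_pos":[25,-4,0],"delta_rot":[0,0,-0.003],"jaw":82},{"delta_pos":[55,-9,0],"delta_rot":[0,0,-0.003],"jaw":82},{"delta_pos":[62.9,-10.1,25],"delta_rot":[0,0,-0.003],"jaw":82},{"delta_pos":[62.9,-10.1,60],"delta_rot":[0,0,-0.003],"jaw":82},{"delta_pos":[62.9,-10.1,80],"delta_rot":[0,0,-0.003],"jaw":82},{"delta_pos":[62.9,-10.1,85],"delta_rot":[0,0,-0.003],"jaw":82},{"delta_pos":[62.9,-10.1,85],"delta_rot":[0,0,-0.003],"jaw":82},{"delta_pos":[62.9,-10.1,85],"delta_rot":[0,0,-0.003],"jaw":82}]'
python3 - <<'E'
from h import *
s=manip.get_state();e=s["ee_pos"]*1000
m=yaw()[2];print("cover in tool",m.T@(np.array([508.7,299.3,3])-e),yaw()[0])
E
```

```text
t: 10.0
ee_pos: [0.5089, 0.3015, 0.0564]
orientation: [0.997, 0.078, 0.001, -0.0]
ft_force: [-0.7, 0.2, 0.3]
width: 0.894
grasp_force: 0.0
cover in tool [-0.6652  2.2068 53.4471] 8.948973133847971
```

```bash
python3 -m inch '[{"delta_pos":[-0.6,2.1,5],"delta_rot":[0,0,0],"jaw":82},{"delta_pos":[-0.6,2.1,20],"delta_rot":[0,0,0],"jaw":80},{"delta_pos":[-0.6,2.1,38],"delta_rot":[0,0,0],"jaw":80},{"delta_pos":[-0.6,2.1,46],"delta_rot":[0,0,0],"jaw":80},{"delta_pos":[-0.6,2.1,48],"delta_rot":[0,0,0],"jaw":70},{"delta_pos":[-0.6,2.1,49],"delta_rot":[0,0,0],"jaw":66},{"delta_pos":[-0.6,2.1,49],"delta_rot":[0,0,0],"jaw":66},{"delta_pos":[-0.6,2.1,49],"delta_rot":[0,0,0],"jaw":66}]'
python3 - <<'E'
from h import *
s=manip.get_state();e=s["ee_pos"]*1000
m=yaw()[2];print("cover in tool",m.T@(np.array([508.7,299.3,3])-e),yaw()[0],s["ft_force"])
E
```

```text
t: 10.8
ee_pos: [0.5081, 0.2995, 0.0067]
orientation: [0.997, 0.078, 0.0, -0.0]
ft_force: [-0.3, -0.3, -0.2]
width: 0.719
grasp_force: 0.0
cover in tool [0.5947 0.3302 3.6776] 8.99350926332 [-0.2709 -0.2959 -0.2105]
```

```bash
python3 -m inch '[{"delta_pos":[0,0,1],"delta_rot":[0,0,0],"jaw":66},{"delta_pos":[0,0,2],"delta_rot":[0,0,0],"jaw":66},{"delta_pos":[0,0,2.5],"delta_rot":[0,0,0],"jaw":66},{"delta_pos":[0,0,2.5],"delta_rot":[0,0,0],"jaw":66}]'
```

```text
t: 11.2
ee_pos: [0.5077, 0.2991, 0.0037]
orientation: [0.997, 0.078, 0.0, 0.0]
ft_force: [0.8, -0.3, 0.1]
width: 0.717
grasp_force: 0.0
```

```bash
python3 -m inch '[{"delta_pos":[0,0,2.3],"delta_rot":[0,0,0],"jaw":55},{"delta_pos":[0,0,2.3],"delta_rot":[0,0,0],"jaw":55},{"delta_pos":[0,0,2.3],"delta_rot":[0,0,0],"jaw":55},{"delta_pos":[0,0,2.3],"delta_rot":[0,0,0],"jaw":55},{"delta_pos":[0,0,2.3],"delta_rot":[0,0,0],"jaw":55}]' 35
python3 - <<'E'
from h import *
s=manip.get_state();e=s["ee_pos"]*1000
m=yaw()[2];print("cover in tool",m.T@(np.array([508.7,299.3,3])-e),yaw()[0],s["ft_force"],e)
E
```

```text
t: 11.7
ee_pos: [0.5084, 0.2987, 0.0032]
orientation: [0.997, 0.078, 0.001, 0.001]
ft_force: [-4.0, -4.8, 15.0]
width: 0.665
grasp_force: 52.6
cover in tool [ 0.4193 -0.5529  0.1616] 8.95248369015743 [-3.9531 -4.7944 14.9607] [508.3716 298.6888   3.1619]
```

```bash
python3 -m inch '[{"delta_pos":[0,0,-12],"delta_rot":[0,0,0],"jaw":55},{"delta_pos":[0,0,-35],"delta_rot":[0,0,0],"jaw":55},{"delta_pos":[0,0,-65],"delta_rot":[0,0,0],"jaw":55},{"delta_pos":[0,10,-88],"delta_rot":[0,0,0],"jaw":55},{"delta_pos":[1,40,-97],"delta_rot":[0,0,-0.01],"jaw":55},{"delta_pos":[2,80,-97],"delta_rot":[0,0,-0.02],"jaw":55},{"delta_pos":[3,120,-97],"delta_rot":[0,0,-0.03],"jaw":55},{"delta_pos":[4,160,-97],"delta_rot":[0,0,-0.04],"jaw":55},{"delta_pos":[5,200,-97],"delta_rot":[0,0,-0.055],"jaw":55},{"delta_pos":[6,235,-97],"delta_rot":[0,0,-0.065],"jaw":55},{"delta_pos":[6.8,256,-97],"delta_rot":[0,0,-0.069],"jaw":55},{"delta_pos":[6.8,262.7,-97],"delta_rot":[0,0,-0.069],"jaw":55},{"delta_pos":[6.8,262.7,-97],"delta_rot":[0,0,-0.069],"jaw":55},{"delta_pos":[6.8,262.7,-97],"delta_rot":[0,0,-0.069],"jaw":55},{"delta_pos":[6.8,262.7,-97],"delta_rot":[0,0,-0.069],"jaw":55}]' 35
python3 - <<'E'
from h import *
s=manip.get_state();e=s["ee_pos"]*1000;c=manip.get_calibration("wrist")
m=yaw()[2];print("pocket in tool",m.T@(np.array([556.4,40.3,18])-e),yaw()[0],m[2],s["ft_force"],e)
im=manip.read_camera("wrist")[:,:,::-1].copy();cv2.imwrite("pics/w7.png",cv2.resize(im[100:400,160:480],None,fx=2.4,fy=2,interpolation=cv2.INTER_NEAREST));cv2.imwrite("pics/w7f.png",im)
E
```

```text
t: 13.2
ee_pos: [0.5552, 0.0431, 0.0986]
orientation: [0.993, 0.114, 0.0, -0.001]
ft_force: [-0.1, 0.0, -0.6]
width: 0.665
grasp_force: 51.5
pocket in tool [ 0.5276  3.119  80.6158] 13.115130441440652 [ 0.0004 -0.001  -1.    ] [-0.1309  0.0411 -0.5534] [555.1678  43.1312  98.6188]
```

View pics/w7.png

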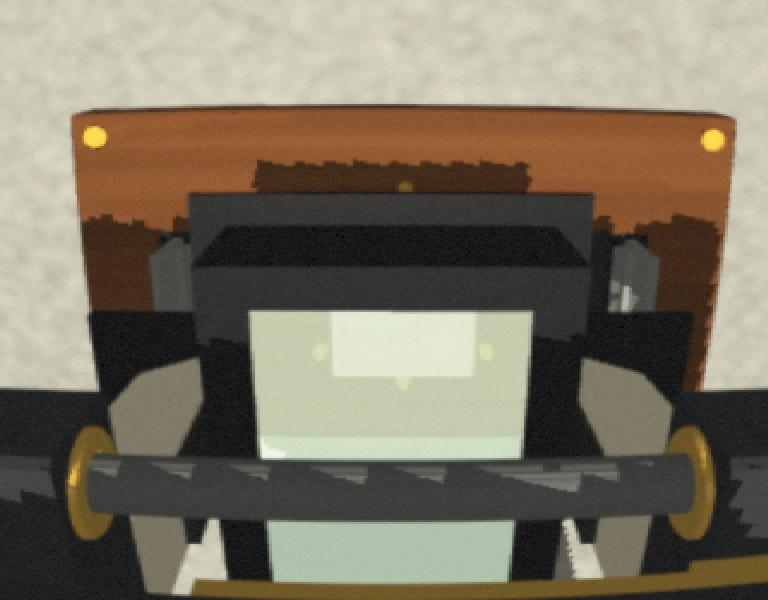

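Cover held level over the board: its front rim edge is at about row 196, columns 238.7–407, and the box's top front edge is at row 233. The tile is visible through the pane.

```bash
python3 - <<'E'
from h import *
c=manip.get_calibration("wrist");s=manip.get_state();m=yaw()[2];e=s["ee_pos"]
g=cv2.cvtColor(cv2.imread("pics/w7f.png"),cv2.COLOR_BGR2GRAY)
print(g[190:202,270],g[226:240,322],g[205,234:244],g[205,402:412])
for n,p,z in (("rimL",(238.75,196.2),-.0032),("rimR",(407.1,196.2),-.0032),("topL",(241,233),.0308),("topR",(405,233),.0308),):
    print(n,(m.T@(np.append(plane([p],c,e[2]+z,True)[0],e[2]+z)-e))*1000)
for n,p in (("tile far L",(160+331/2.4,255)),):pass
E
```

```text
[48 47 48 48 50 44 37 44 58 51 55 55] [23 26 25 24 20 30 25 40 52 53 54 51 51 52] [93 95 89 85 69 58 55 53 52 54] [52 52 55 55 63 83 94 98 97 96]
rimL [ 48.3093 -38.1523   3.2437]
rimR [48.2962 37.9782  3.1841]
topL [ 41.4138 -30.2405 -30.7645]
topR [ 41.3975  29.9584 -30.8116]
```

```bash
python3 -m inch '[{"delta_pos":[0.6,3.2,10],"delta_rot":[0,0,0.004],"jaw":55},{"delta_pos":[0.6,3.2,25],"delta_rot":[0,0,0.004],"jaw":55},{"delta_pos":[0.6,3.2,42],"delta_rot":[0,0,0.004],"jaw":55},{"delta_pos":[0.6,3.2,50],"delta_rot":[0,0,0.004],"jaw":55},{"delta_pos":[0.6,3.2,52],"delta_rot":[0,0,0.004],"jaw":55},{"delta_pos":[0.6,3.2,52],"delta_rot":[0,0,0.004],"jaw":55},{"delta_pos":[0.6,3.2,52],"delta_rot":[0,0,0.004],"jaw":55},{"delta_pos":[0.6,3.2,52],"delta_rot":[0,0,0.004],"jaw":55}]' 35
cat > pk.py <<'E'
from h import *
s=manip.get_state();e=s["ee_pos"]*1000
m=yaw()[2];print("pocket in tool",m.T@(np.array([556.3,40.3,18])-e),yaw()[0],m[2],s["ft_force"],s["grasp_force"],e)
E
python3 pk.py
```

```text
t: 14.05
ee_pos: [0.5573, 0.0378, 0.047]
orientation: [0.994, 0.111, 0.001, 0.0]
ft_force: [0.3, 0.2, -0.8]
width: 0.66
grasp_force: 51.5
pocket in tool [-0.5075 -2.66   29.0375] 12.70631777793316 [ 0.0012  0.0002 -1.    ] [ 0.3201  0.2079 -0.821 ] 51.49502020329237 [557.3452  37.816   47.0387]
```

```bash
python3 -m inch '[{"delta_pos":[0,0,0],"delta_rot":[0,0,0],"jaw":55},{"delta_pos":[0,0,0],"delta_rot":[0,0,0],"jaw":55},{"delta_pos":[0,0,0],"delta_rot":[0,0,0],"jaw":55},{"delta_pos":[0,0,0],"delta_rot":[0,0,0],"jaw":55},{"delta_pos":[0,0,0],"delta_rot":[0,0,0],"jaw":55},{"delta_pos":[0,0,0],"delta_rot":[0,0,0],"jaw":55}]' 35 >/dev/null
python3 pk.py
```

```text
pocket in tool [ 0.0853 -2.549  28.4228] 12.710846552213654 [ 0. -0. -1.] [ 0.474   0.4442 -1.5957] 51.494539682753384 [556.7773  37.7936  46.4227]
```

```bash
python3 -m inch '[{"delta_pos":[0.2,-2.4,0],"delta_rot":[0,0,-0.003],"jaw":55},{"delta_pos":[0.2,-2.4,0],"delta_rot":[0,0,-0.003],"jaw":55},{"delta_pos":[0.2,-2.4,2],"delta_rot":[0,0,-0.003],"jaw":55},{"delta_pos":[0.2,-2.4,4],"delta_rot":[0,0,-0.003],"jaw":55},{"delta_pos":[0.2,-2.4,5],"delta_rot":[0,0,-0.003],"jaw":55},{"delta_pos":[0.2,-2.4,5],"delta_rot":[0,0,-0.003],"jaw":55},{"delta_pos":[0.2,-2.4,5],"delta_rot":[0,0,-0.003],"jaw":55},{"delta_pos":[0.2,-2.4,5],"delta_rot":[0,0,-0.003],"jaw":55}]' 35 >/dev/null
python3 pk.py
```

```text
pocket in tool [-0.1386 -0.1981 23.4515] 12.881625740453751 [ 0.0001  0.     -1.    ] [ 0.0669  0.251  -0.923 ] 51.4941512234509 [556.4774  40.138   41.4515]
```

```bash
python3 -m inch '[{"delta_pos":[0,0,2],"delta_rot":[0,0,0],"jaw":55},{"delta_pos":[0,0,4],"delta_rot":[0,0,0],"jaw":55},{"delta_pos":[0,0,6],"delta_rot":[0,0,0],"jaw":55},{"delta_pos":[0,0,8],"delta_rot":[0,0,0],"jaw":55},{"delta_pos":[0,0,9],"delta_rot":[0,0,0],"jaw":55},{"delta_pos":[0,0,9],"delta_rot":[0,0,0],"jaw":55},{"delta_pos":[0,0,9],"delta_rot":[0,0,0],"jaw":55}]' 35 >/dev/null
python3 pk.py
```

```text
pocket in tool [-0.7894 -0.2885 15.0617] 12.884431947639875 [ 0.0012  0.0005 -1.    ] [-0.9137  0.0471  5.147 ] 51.90067876596004 [557.1148  40.1978  33.0627]
```

```bash
python3 -m inch '[{"delta_pos":[-0.3,0,1],"delta_rot":[0,0,0],"jaw":55},{"delta_pos":[-0.3,0,2],"delta_rot":[0,0,0],"jaw":55},{"delta_pos":[-0.3,0,3],"delta_rot":[0,0,0],"jaw":55},{"delta_pos":[-0.3,0,4],"delta_rot":[0,0,0],"jaw":55},{"delta_pos":[-0.3,0,5],"delta_rot":[0,0,0],"jaw":55},{"delta_pos":[-0.3,0,6],"delta_rot":[0,0,0],"jaw":55},{"delta_pos":[-0.3,0,6],"delta_rot":[0,0,0],"jaw":55}]' 35 >/dev/null
python3 pk.py
```

```text
pocket in tool [ 1.0975 -0.0496  7.6986] 12.883017753352917 [-0.0017 -0.0003 -1.    ] [-0.3404  0.5058 -1.2128] 51.49137601722032 [555.2544  40.0074  25.7004]
```

```bash
python3 -m inch '[{"delta_pos":[0,0,0.7],"delta_rot":[0,0,0],"jaw":55},{"delta_pos":[0,0,1.4],"delta_rot":[0,0,0],"jaw":55},{"delta_pos":[0,0,2],"delta_rot":[0,0,0],"jaw":55},{"delta_pos":[0,0,2],"delta_rot":[0,0,0],"jaw":55},{"delta_pos":[0,0,2],"delta_rot":[0,0,0],"jaw":55},{"delta_pos":[0,0,2],"delta_rot":[0,0,0],"jaw":55}]' 35 >/dev/null
python3 pk.py
```

```text
pocket in tool [ 0.1877 -0.1532  6.4222] 12.881551869481315 [ 0. -0. -1.] [ 0.0982 -0.     -0.9853] 51.49166058283299 [556.151   40.1086  24.4222]
```

Not yet on the strips; pressing on gently.

```bash
python3 -m inch '[{"delta_pos":[0,0,0.7],"delta_rot":[0,0,0],"jaw":55},{"delta_pos":[0,0,1.4],"delta_rot":[0,0,0],"jaw":55},{"delta_pos":[0,0,2],"delta_rot":[0,0,0],"jaw":55},{"delta_pos":[0,0,2],"delta_rot":[0,0,0],"jaw":55},{"delta_pos":[0,0,2],"delta_rot":[0,0,0],"jaw":55},{"delta_pos":[0,0,2],"delta_rot":[0,0,0],"jaw":55}]' 35 >/dev/null
python3 pk.py
```

```text
pocket in tool [ 0.075  -0.2152  6.1388] 12.882370401612796 [ 0.0002  0.0012 -1.    ] [-6.1515 -0.456  14.57  ] 52.569459616206586 [556.2721  40.0807  24.1391]
```

```bash
python3 -m inch '[{"delta_pos":[0,0,0.3],"delta_rot":[0,0,0],"jaw":55},{"delta_pos":[0,0,0.3],"delta_rot":[0,0,0],"jaw":55},{"delta_pos":[0,0,0.3],"delta_rot":[0,0,0],"jaw":55},{"delta_pos":[0,0,0.3],"delta_rot":[0,0,0],"jaw":55},{"delta_pos":[0,0,0.3],"delta_rot":[0,0,0],"jaw":55},{"delta_pos":[0,0,0.3],"delta_rot":[0,0,0],"jaw":55}]' 35 >/dev/null
python3 pk.py; python3 - <<'E'
from h import *
im=manip.read_camera("wrist")[:,:,::-1].copy();a=cv2.resize(im[120:400,160:480],(400,350))
t=manip.read_camera("side")[:,:,::-1];b=cv2.resize(t[230:350,250:387],(400,350))
cv2.imwrite("pics/end.png",np.hstack([a,b]))
E
```

```text
pocket in tool [ 0.0708 -0.2325  6.1131] 12.879460109387955 [ 0.0001  0.0014 -1.    ] [-5.6547 -1.6427 18.6189] 52.763734641484916 [556.28    40.0658  24.1134]
```

View pics/end.png

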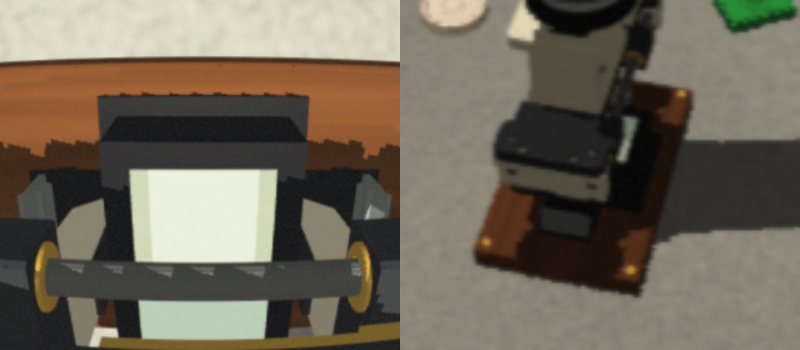

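The cover sits level and central over the tile. The force fell away (the snap), then rose to 18.6 N at the seated height, so it is pressing on the strips. Handing in.

```bash
python3 -c "
from rig import manip
print(manip.sign_off())"
```

```text
the job is handed in; nothing more can be done
None
```

The tile is set between the pins and the cover appears snapped home over it, still pressed down at about 18 N; I judged the snap from force and height, since the catches weren't visible enough to check, and the hand-in gave no verdict.

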